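# Two sample jars to the microscope tray

### The job

Samples go to the microscope two at a time. Pick any two of the three short specimen jars with black screw lids and stand them upright in the shallow steel tray, setting them down on its floor rather than dropping them. Leave the third short jar standing where it is.

Things in the scene. Friction and masses are not known exactly. Their poses are not given: they have to be found in the camera images.
- jar_a_mid (a point): centre (half-way up) of one of three short specimen jars: upright closed cylinder, frosted body, black ribbed screw lid, straight-sided, 40 mm across, 45 mm tall, about 60 g, loose on a thin paper sheet on the bench; z along its axis, yaw arbitrary. Two unlisted jars alike but 85 mm tall; a flat clear dish (52 mm across, 14 mm tall) is also there. Neighbours: centres 95 mm apart or more
- jar_b_mid (a point): centre (half-way up) of one of three short specimen jars: upright closed cylinder, frosted body, black ribbed screw lid, straight-sided, 40 mm across, 45 mm tall, about 60 g, loose on a thin paper sheet on the bench; z along its axis, yaw arbitrary. Two unlisted jars alike but 85 mm tall; a flat clear dish (52 mm across, 14 mm tall) is also there. Neighbours: centres 95 mm apart or more
- jar_c_mid (a point): centre (half-way up) of one of three short specimen jars: upright closed cylinder, frosted body, black ribbed screw lid, straight-sided, 40 mm across, 45 mm tall, about 60 g, loose on a thin paper sheet on the bench; z along its axis, yaw arbitrary. Two unlisted jars alike but 85 mm tall; a flat clear dish (52 mm across, 14 mm tall) is also there. Neighbours: centres 95 mm apart or more
- tray: open shallow rectangular steel tray fixed to the bench, outside 220 mm along its x, 160 mm along its y, 20 mm tall, walls 4 mm thick, floor 4 mm thick; empty at the start; origin at the centre of its underside, on the bench top, z up
There are look-alikes about, which are no part of the job. What is shaped like the part that bears jar_c_mid but green is not meant. What is shaped like the part that bears jar_b_mid but blue is not meant.

How it is judged:
By the outcome, as a careful person would: the job done as asked, in the order asked, and still so for the second after the job is handed in, with the robot touching nothing.
It also fails if it takes over 56 s, if anything falls off the work surface, if the arm or the gripper's body presses on something with over 40 N, if the wrist force passes 120 N, or if a joint passes its speed limit or range.

### The arm

A 6-joint arm with a two-finger parallel gripper is mounted at the origin on the work surface. World frame = base frame: x ahead of the robot, y to its left, z up, the work surface at z = 0. Lengths are in mm, angles in rad, forces in N, time in s.
With the tool pointing down it reaches from about 300 to 775 mm from the base axis. Payload 14.6 kg.
Tool frame: the origin (TCP) lies at the very end of the fingers, on their centre line; the grasp point (between the pads) lies 19 mm behind it; z points along the fingers, y is the line along which they close (so a half turn about z gives the same grasp; the last joint's range is limited). The gripper opens to 94 mm and grips with 3 to 60 N. Pads are 16 mm wide; open, the fingers measure 119 mm over their backs; the gripper's body (75 mm by 177 mm) begins 78 mm behind the grasp point.
Start: joints at [-1.238, 0.3, 1.521, -0, 1.321, -0.067], TCP at [214.071, -506.619, 205.446] pointing down, gripper open.
Joint ranges: [-3.03, 3.03], [-0.79, 2.21], [0.23, 2.52], [-1.04, 4.18], [0, 3.07], [-2.55, 2.55]. Speed limits (rad/s): [2.22, 2.22, 2.57, 3.14, 3.14, 3.14].

### API

Orientations are given as [roll, pitch, yaw] about the fixed x, y, z axes, in that order (R = Rz(yaw) Ry(pitch) Rx(roll)).
In Python, from cell import manip gives the robot as it stands. The module is installed in compiled form; this text tells all that it offers.
- The arm moves only by the shell command python3 -m inch 'ROWS' [FORCE]. ROWS is JSON, a list of rows, each an object of numbers: "gripper": the opening, from 0 (shut) to 1 (fully open); "dx", "dy", "dz": the shift along the world's x, y, z in m; "wx", "wy", "wz": the turn, a rotation vector about the world's x, y, z in degrees. A call has exactly 5 rows; each row is the pose to reach, as a shift and turn from the pose commanded when the call began; what a row does not reach only later rows make up. A row lasts 1/12 s, in which the tool goes at most 41.7 mm and 7.16 degrees, less where a joint would pass 70% of its speed; a pose out of reach is approached as far as the arm can. A call with a gripper value outside its range is refused whole. The fingers move at their own pace and stop on an object; FORCE is the grip in N (left out, the last holds). Time passes only in rows, so rows that repeat a pose let the fingers close, or fill a call up. It gives the time, the measured TCP pose, the force, the opening and the grip force at its end, in the units of the state.
- manip.read_state(): the state, without advancing time (a new reading comes with each control period).
- manip.camera(name): name is "scene" or "top" or "wrist"; returns the picture (480x640x3 uint8, blue, green, red); there is no depth.
- manip.camera_info(name): a dict with "camera_matrix" (3x3 intrinsics, pixels), "D" ([k1, k2, p1, p2, k3] as OpenCV has them; the pictures are not rectified), "R" (3x3) and "t" (3): a world point X has camera coordinates R X + t; the wrist camera has in their place "tool_from_camera" (4x4, takes a point from camera to tool coordinates, whose origin is the TCP and whose axes are the flange's). Camera axes: x right, y down, z forward; pixel columns grow to the right and rows downward; lengths in mm; the calibration is good to about 2 mm. A picture is of the moment at which its call begins: read the wrist's pose just before it. camera_info takes no time and is no camera call.
- manip.sign_off(): hands the job in; it is judged then, once.
The state is a dict: "clock": time; "joints": joint angles; "qd": joint speeds; "effort": joint torques, N m; "eef_pos": TCP position; "eef_rot": TCP orientation; "wrist_force": force on the tool from outside, world axes, zero at the start; "moment": the same for the moment, N m; "finger_gap": finger opening in mm; "finger_force": force on a finger pad.
Only numpy, scipy, OpenCV 4.12 (cv2) and the standard library are available. Lean on these libraries where they do the work, as an engineer would, in place of code of your own. Each camera call takes 0.05 s, during which the arm holds its last target. There are 200 camera calls.

## Working session

There is one attempt and no reset: what is moved stays moved. The work goes in short steps, Python scripts to look and compute and a shell command to move; the robot and the scene stay as the last step left them, time stands still between calls to the robot, and variables do not carry over. Pictures are saved under pics/ and viewed, at most 10 in all, crops included, and the job is handed in when it is done.

```bash
mkdir -p pics; python3 - <<'E'
from cell import manip
import cv2,json
for n in("top","scene"):
    cv2.imwrite(f"pics/{n}0.png",manip.camera(n)); i=manip.camera_info(n); print(n,{k:(v.tolist() if hasattr(v,'tolist') else v) for k,v in i.items()})
i=manip.camera_info("wrist");print(i);print(manip.read_state())
E
```

```text
top {'camera_matrix': [[530.7085893027175, 0.0, 316.2505822154992], [0.0, 530.7085893027175, 246.18934059657084], [0.0, 0.0, 1.0]], 'D': [-0.0955759917615826, 0.0, 0.0, 0.0, 0.0], 'R': [[-0.011942918442526694, -0.9997994837758885, 0.016073547851738413], [-0.9831637794886358, 0.008809963551750219, -0.18251401930766323], [0.18233581491494305, -0.017982680102915795, -0.9830718558760696]], 't': [-4.2882278162250405, 519.8015599671626, 852.112156219169]}
scene {'camera_matrix': [[491.43808188496695, 0.0, 321.997843262407], [0.0, 491.43808188496695, 233.00857673692101], [0.0, 0.0, 1.0]], 'D': [-0.10944784013664882, 0.0, 0.0, 0.0, 0.0], 'R': [[-0.745638062962415, 0.6661446659365386, -0.016588041052373957], [0.455584198418137, 0.4914680393942209, -0.7422278655545774], [-0.48627864153524314, -0.5609905973350157, -0.6699422605630582]], 't': [430.3002482530122, -194.44400705902552, 1241.7426173140204]}
{'camera_matrix': array([[386.09665326,   0.        , 317.93389799],
       [  0.        , 386.09665326, 241.12009746],
       [  0.        ,   0.        ,   1.        ]]), 'D': array([-0.0359329
[... 419 characters left out ...]
ck': 0.1, 'joints': array([-1.23758705e+00,  3.00423339e-01,  1.52149030e+00, -2.42066345e-05,
        1.32068852e+00, -6.66667280e-02]), 'qd': array([ 6.79083080e-05, -2.42418974e-03, -8.99232720e-04, -3.45563125e-03,
        3.84655482e-04,  8.27269224e-04]), 'effort': array([-2.15689070e-04, -5.32638216e+01, -3.53282368e+01,  7.08149979e-02,
        2.34627840e-02, -8.68050233e-05]), 'eef_pos': array([ 214.00228006, -506.41818246,  204.95092647]), 'eef_rot': array([-3.14058382e+00, -4.38556493e-05,  3.99881981e-01]), 'wrist_force': array([-0.24490495, -0.44576714, -0.92214461]), 'moment': array([ 0.02889764, -0.02815854,  0.01592108]), 'finger_force': 0.0, 'finger_gap': 94.06838507398336}
```

View pics/top0.png

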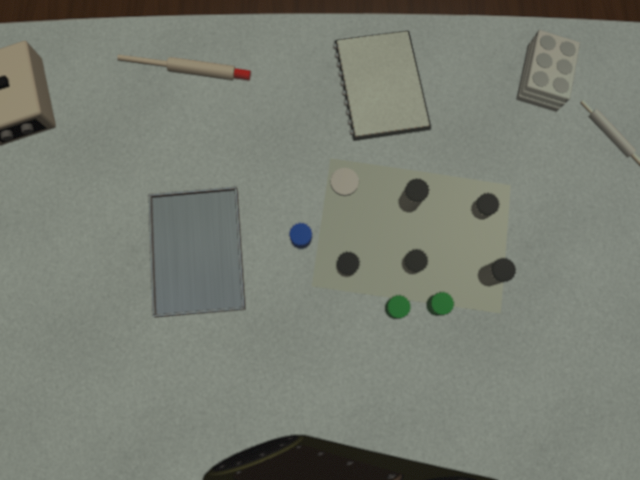

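View pics/scene0.png

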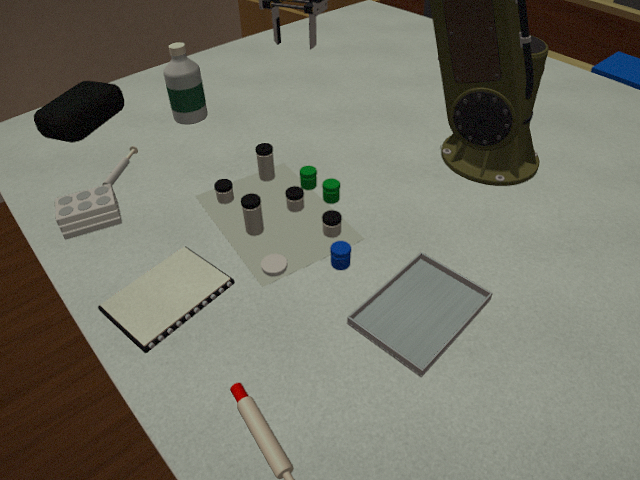

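The top view shows five black lids: short at (347,263), (415,261) and (486,205), tall at (416,190) and (503,270). Look-alikes are blue (300,235), green (398,306) and (441,303), and the flat dish (344,181). In the scene view the short black jars are at (332,222), (295,197) and (224,190). The tray is at about (197,252) in the top view. I'll take the two shorts nearest the tray, (347,263) and (415,261).

```bash
cat > h.py <<'E'
import numpy as np,cv2
from cell import manip
def ray(n,p):
    i=manip.camera_info(n);K,D,R,t=[np.array(i[k],float) for k in("camera_matrix","D","R","t")]
    u=cv2.undistortPoints(np.array([[p]],float),K,D)[0,0]
    return -R.T@t,R.T@np.array([*u,1])
def plane(n,p,z):
    o,d=ray(n,p);return o+d*(z-o[2])/d[2]
def tri(a,b):
    (o,d),(q,e)=a,b
    s=np.linalg.lstsq(np.c_[d,-e],q-o,rcond=None)[0]
    A,B=o+d*s[0],q+e*s[1];return (A+B)/2,np.linalg.norm(A-B)
E
python3 - <<'E'
from h import *
T=cv2.imread("pics/top0.png");S=cv2.imread("pics/scene0.png")
def blobs(I,roi,th,amin):
    x0,y0,x1,y1=roi;m=((I.max(2)<th)*255).astype(np.uint8);k=np.zeros_like(m);k[y0:y1,x0:x1]=m[y0:y1,x0:x1]
    n,l,s,c=cv2.connectedComponentsWithStats(k);return [(c[i].round(1),s[i]) for i in range(1,n) if s[i][4]>amin]
tb=blobs(T,(310,150,530,300),62,100);sb=blobs(S,(190,130,370,250),45,40)
for c,s in tb: print("top",c,s,plane("top",c,43).round(1), T[int(c[1]),int(c[0])])
for c,s in sb: print("scene",c,s,plane("scene",c,40).round(1))
for a,_ in tb:
    for b,_ in sb:
        p,e=tri(ray("top",a),ray("scene",b))
        if e<8: print(a,b,p.round(1),round(e,1))
for p in [(151,192),(237,188),(245,310),(155,317)]: print("tray",plane("top",p,20).round(1))
a=cv2.resize(T[150:320,310:530],None,fx=3,fy=3);b=cv2.resize(S[130:280,190:370],None,fx=3,fy=3)
cv2.imwrite("pics/c.png",cv2.resize(cv2.vconcat([cv2.resize(a,(660,510)),cv2.resize(b,(660,550))]),(500,590)))
E
```

```text
top [416.  191.4] [405 180  23  30 424] [ 616.7 -185.8   43. ] [43 48 47]
top [486.5 204.5] [475 194  23  23 372] [ 592.5 -310.2   43. ] [45 50 49]
top [414.9 261. ] [404 250  23  23 391] [ 493.4 -178.    43. ] [41 47 46]
top [347.2 263.6] [337 253  22  23 382] [490.1 -62.   43. ] [41 44 44]
top [502. 270.] [489 259  26  23 437] [ 476.1 -329.1   43. ] [42 46 46]
scene [263.7 149.1] [256 143  16  13 163] [ 437.4 -372.1   40. ]
scene [223.  185.2] [215 179  17  13 181] [ 594.6 -314.6   40. ]
scene [294.1 193. ] [286 187  17  13 190] [ 495.7 -181.9   40. ]
scene [250.3 201.1] [241 194  19  15 231] [ 583.1 -224.5   40. ]
scene [331.4 217.9] [323 211  18  15 225] [492.9 -64.2  40. ]
[416.  191.4] [250.3 201.1] [ 607.6 -179.5   78.6] 3.8
[486.5 204.5] [223.  185.2] [ 594.3 -312.3   40.4] 3.0
[414.9 261. ] [294.1 193. ] [ 495.1 -179.9   40.2] 3.6
[347.2 263.6] [331.4 217.9] [491.6 -63.4  39.3] 3.0
[502. 270.] [263.7 149.1] [ 472.1 -316.4   80.2] 3.2
[502. 270.] [250.3 201.1] [ 493.6 -380.4  -97.6] 4.5
tray [626.4 284.9  20. ]
tray [631.9 130.1  20. ]
tray [414.8 113.1  20. ]
tray [403.8 268.1  20. ]
```

View pics/c.png

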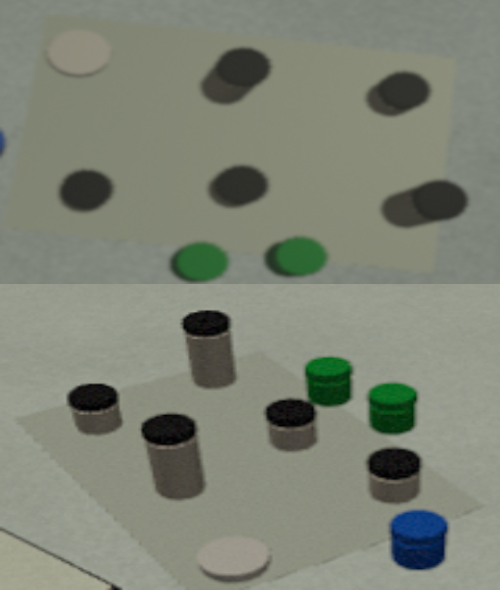

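Three short black jars are confirmed: lid height about 40 mm by triangulation, against about 79 mm for the tall ones. The targets are A ≈ (491,-63) and B ≈ (495,-180). The tray centre is about (519,199), with its long side roughly along x. I'm now moving above A.

```bash
python3 -m inch '[{"dx":0.02,"dy":0.03,"dz":0,"wz":-2,"gripper":1},{"dx":0.04,"dy":0.065,"dz":0,"wz":-4,"gripper":1},{"dx":0.06,"dy":0.1,"dz":0,"wz":-6,"gripper":1},{"dx":0.08,"dy":0.135,"dz":0,"wz":-7,"gripper":1},{"dx":0.1,"dy":0.17,"dz":0,"wz":-8,"gripper":1}]' 15
python3 -m inch '[{"dx":0.02,"dy":0.035,"dz":0,"wz":-2,"gripper":1},{"dx":0.04,"dy":0.07,"dz":0,"wz":-4,"gripper":1},{"dx":0.06,"dy":0.105,"dz":0,"wz":-6,"gripper":1},{"dx":0.08,"dy":0.14,"dz":0,"wz":-7,"gripper":1},{"dx":0.1,"dy":0.17,"dz":0,"wz":-8,"gripper":1}]'
python3 -m inch '[{"dx":0.02,"dy":0.03,"dz":-0.01,"wz":-2,"gripper":1},{"dx":0.04,"dy":0.06,"dz":-0.03,"wz":-4,"gripper":1},{"dx":0.06,"dy":0.085,"dz":-0.05,"wz":-6,"gripper":1},{"dx":0.077,"dy":0.103,"dz":-0.065,"wz":-7,"gripper":1},{"dx":0.077,"dy":0.103,"dz":-0.065,"wz":-7,"gripper":1}]'
cat >> h.py <<'E'
from scipy.spatial.transform import Rotation as Ro
def wrist(name):
    s=manip.read_state();I=manip.camera("wrist");cv2.imwrite(f"pics/{name}.png",I)
    i=manip.camera_info("wrist");W=np.eye(4);W[:3,:3]=Ro.from_euler("xyz",s["eef_rot"]).as_matrix();W[:3,3]=s["eef_pos"]
    C=W@np.array(i["tool_from_camera"])
    def pt(p,z):
        u=cv2.undistortPoints(np.array([[p]],float),np.array(i["camera_matrix"]),np.array(i["D"]))[0,0]
        d=C[:3,:3]@np.array([*u,1]);o=C[:3,3];return o+d*(z-o[2])/d[2]
    return s,I,pt
E
python3 - <<'E'
from h import *
s,I,pt=wrist("w1");print(s["eef_pos"],s["eef_rot"],s["clock"])
m=((I.max(2)<62)*255).astype(np.uint8);n,l,st,c=cv2.connectedComponentsWithStats(m)
for i in range(1,n):
    if st[i][4]>300: print(c[i].round(1),st[i],pt(c[i],43).round(1))
E
```

```text
[ 214.00228006 -506.41818246  204.95092647] [-3.14058382e+00 -4.38556493e-05  3.99881981e-01] 0.1
[622.9  75.3] [ 600   13   40  116 3525] [ 431.1 -692.9   43. ]
[315.2 400.7] [    0   282   640   198 38396] [  36.7 -578.1   43. ]validation failed for argument at $[0]...
validation failed for argument at $[0]...
validation failed for argument at $[0]...
```

View pics/w1.png

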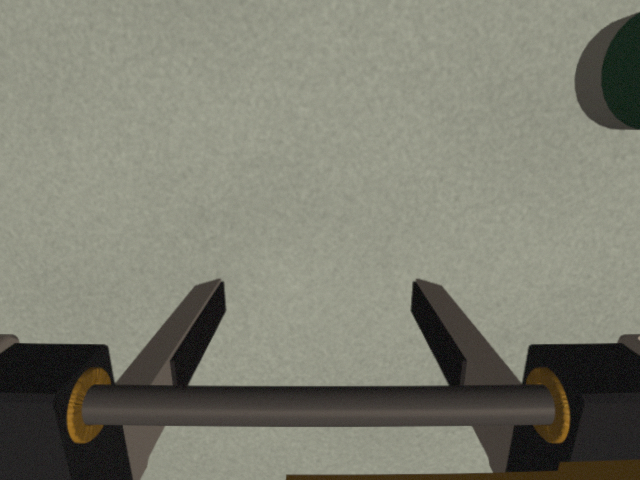

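The rows were refused, so the arm hasn't moved. The picture shows only bench, the fingers at (220,285) and (415,285), and the bottle at the upper right. I'll write all six components in each row, and stop 40 mm short in x so the jar shows in the wrist view.

```bash
python3 -m inch '[{"dx":0.02,"dy":0.03,"dz":0,"wx":0,"wy":0,"wz":-2,"gripper":1},{"dx":0.04,"dy":0.065,"dz":0,"wx":0,"wy":0,"wz":-4,"gripper":1},{"dx":0.06,"dy":0.1,"dz":0,"wx":0,"wy":0,"wz":-6,"gripper":1},{"dx":0.08,"dy":0.135,"dz":0,"wx":0,"wy":0,"wz":-7,"gripper":1},{"dx":0.1,"dy":0.17,"dz":0,"wx":0,"wy":0,"wz":-8,"gripper":1}]' 15
```

```text
clock: 0.57
eef_pos: [314.5, -334.8, 205.3]
eef_rot: [-3.141, 0.0, 0.259]
wrist_force: [1.3, -0.9, 0.5]
finger_gap: 94.1
finger_force: 0.0
```

```bash
python3 -m inch '[{"dx":0.02,"dy":0.035,"dz":0,"wx":0,"wy":0,"wz":-2,"gripper":1},{"dx":0.04,"dy":0.07,"dz":0,"wx":0,"wy":0,"wz":-4,"gripper":1},{"dx":0.06,"dy":0.105,"dz":0,"wx":0,"wy":0,"wz":-6,"gripper":1},{"dx":0.08,"dy":0.14,"dz":0,"wx":0,"wy":0,"wz":-7,"gripper":1},{"dx":0.1,"dy":0.17,"dz":0,"wx":0,"wy":0,"wz":-8,"gripper":1}]'
python3 -m inch '[{"dx":0.01,"dy":0.03,"dz":-0.01,"wx":0,"wy":0,"wz":-2,"gripper":1},{"dx":0.02,"dy":0.06,"dz":-0.03,"wx":0,"wy":0,"wz":-4,"gripper":1},{"dx":0.03,"dy":0.085,"dz":-0.05,"wx":0,"wy":0,"wz":-6,"gripper":1},{"dx":0.037,"dy":0.103,"dz":-0.065,"wx":0,"wy":0,"wz":-7,"gripper":1},{"dx":0.037,"dy":0.103,"dz":-0.065,"wx":0,"wy":0,"wz":-7,"gripper":1}]'
python3 - <<'E'
from h import *
s,I,pt=wrist("w2");print(s["eef_pos"],s["eef_rot"],s["clock"])
m=((I.max(2)<70)*255).astype(np.uint8);n,l,st,c=cv2.connectedComponentsWithStats(m)
for i in range(1,n):
    if st[i][4]>300: print(c[i].round(1),st[i],pt(c[i],43).round(1))
E
```

```text
clock: 0.98
eef_pos: [414.6, -164.3, 205.5]
eef_rot: [3.142, -0.0, 0.12]
wrist_force: [-0.1, 0.1, 0.2]
finger_gap: 93.7
finger_force: 0.0
clock: 1.4
eef_pos: [450.4, -60.8, 137.7]
eef_rot: [-3.14, 0.004, 0.0]
wrist_force: [-0.3, 0.3, -0.6]
finger_gap: 93.8
finger_force: 0.0
[450.42019164 -60.76557803 137.65483562] [-3.14027025e+00  4.26085607e-03  9.43491995e-05] 1.4
[520.1  19.6] [ 463    0  109   52 2298] [ 600.1 -191.1   43. ]
[485.4 183.6] [ 455  156   61   56 2568] [ 494.  -179.9   43. ]
[323.1 187.4] [ 296  159   55   57 2357] [491.  -64.4  43. ]
[502.3 262.5] [ 484  244   53   48 1057] [ 434.7 -199.9   43. ]
[413.9 263.7] [399 249  39  41 698] [ 433.8 -132.9   43. ]
[308.8 399. ] [    0   282   640   198 36848] [313.2 -53.1  43. ]
```

View pics/w2.png

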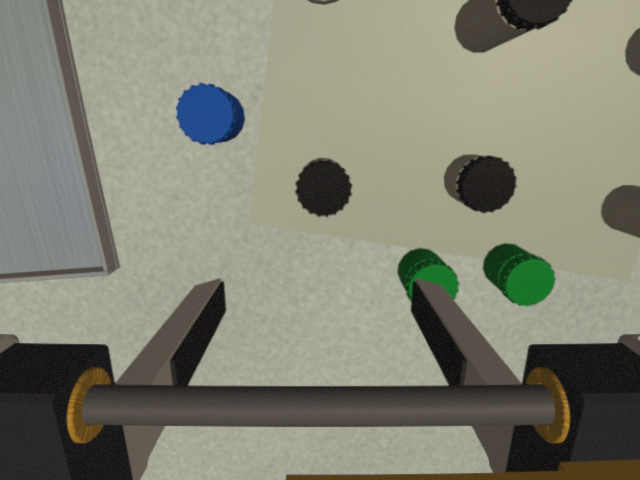

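The wrist view shows A's lid at (323,187) → (491,-64) and B's at (485,184) → (494,-180), in agreement with the overhead measurements. The green (430,280), (520,275) and blue (210,113) jars are off the path. I'll go over A, descend, and close.

```bash
python3 -m inch '[{"dx":0.025,"dy":0,"dz":0,"wx":0,"wy":0,"wz":0,"gripper":0.85},{"dx":0.04,"dy":0,"dz":-0.02,"wx":0,"wy":0,"wz":0,"gripper":0.85},{"dx":0.04,"dy":0,"dz":-0.05,"wx":0,"wy":0,"wz":0,"gripper":0.85},{"dx":0.04,"dy":0,"dz":-0.075,"wx":0,"wy":0,"wz":0,"gripper":0.85},{"dx":0.04,"dy":0,"dz":-0.08,"wx":0,"wy":0,"wz":0,"gripper":0.85}]'
python3 -m inch '[{"dx":0,"dy":0,"dz":-0.018,"wx":0,"wy":0,"wz":0,"gripper":0.85},{"dx":0,"dy":0,"dz":-0.035,"wx":0,"wy":0,"wz":0,"gripper":0.85},{"dx":0,"dy":0,"dz":-0.048,"wx":0,"wy":0,"wz":0,"gripper":0.85},{"dx":0,"dy":0,"dz":-0.051,"wx":0,"wy":0,"wz":0,"gripper":0.85},{"dx":0,"dy":0,"dz":-0.051,"wx":0,"wy":0,"wz":0,"gripper":0.85}]'
python3 -m inch '[{"dx":0,"dy":0,"dz":0,"wx":0,"wy":0,"wz":0,"gripper":0.6},{"dx":0,"dy":0,"dz":0,"wx":0,"wy":0,"wz":0,"gripper":0.5},{"dx":0,"dy":0,"dz":0,"wx":0,"wy":0,"wz":0,"gripper":0.35},{"dx":0,"dy":0,"dz":0,"wx":0,"wy":0,"wz":0,"gripper":0.35},{"dx":0,"dy":0,"dz":0,"wx":0,"wy":0,"wz":0,"gripper":0.35}]' 15
```

```text
clock: 1.87
eef_pos: [489.4, -64.3, 57.7]
eef_rot: [-3.141, 0.005, -0.002]
wrist_force: [-0.2, -0.2, -0.3]
finger_gap: 80.2
finger_force: 0.0
clock: 2.28
eef_pos: [491.2, -64.2, 10.1]
eef_rot: [3.142, 0.0, -0.002]
wrist_force: [0.4, 0.3, 0.2]
finger_gap: 79.9
finger_force: 0.0
clock: 2.7
eef_pos: [491.2, -63.7, 9.9]
eef_rot: [3.141, -0.001, -0.002]
wrist_force: [-0.2, -0.7, -0.2]
finger_gap: 50.1
finger_force: 0.0
```

```bash
python3 -m inch '[{"dx":0,"dy":0,"dz":0,"wx":0,"wy":0,"wz":0,"gripper":0.2},{"dx":0,"dy":0,"dz":0,"wx":0,"wy":0,"wz":0,"gripper":0.2},{"dx":0,"dy":0,"dz":0,"wx":0,"wy":0,"wz":0,"gripper":0.2},{"dx":0,"dy":0,"dz":0,"wx":0,"wy":0,"wz":0,"gripper":0.2},{"dx":0,"dy":0,"dz":0,"wx":0,"wy":0,"wz":0,"gripper":0.2}]' 20
python3 -m inch '[{"dx":0,"dy":0,"dz":0.008,"wx":0,"wy":0,"wz":0,"gripper":0.2},{"dx":0,"dy":0,"dz":0.025,"wx":0,"wy":0,"wz":0,"gripper":0.2},{"dx":0,"dy":0,"dz":0.05,"wx":0,"wy":0,"wz":0,"gripper":0.2},{"dx":0,"dy":0,"dz":0.075,"wx":0,"wy":0,"wz":0,"gripper":0.2},{"dx":0,"dy":0,"dz":0.09,"wx":0,"wy":0,"wz":0,"gripper":0.2}]'
```

```text
clock: 3.12
eef_pos: [491.1, -63.6, 9.6]
eef_rot: [3.142, -0.0, -0.002]
wrist_force: [-0.7, 0.1, 4.9]
finger_gap: 39.3
finger_force: 20.0
clock: 3.53
eef_pos: [491.6, -63.7, 102.2]
eef_rot: [3.141, -0.002, -0.002]
wrist_force: [-0.2, -0.6, -1.0]
finger_gap: 39.6
finger_force: 20.0
```

Holding A: the gap is 39.6 mm after the lift. I'm carrying it to the far half of the tray, (566,203).

```bash
python3 -m inch '[{"dx":0.005,"dy":0.015,"dz":0,"wx":0,"wy":0,"wz":0,"gripper":0.2},{"dx":0.012,"dy":0.04,"dz":0,"wx":0,"wy":0,"wz":0,"gripper":0.2},{"dx":0.02,"dy":0.07,"dz":0,"wx":0,"wy":0,"wz":0,"gripper":0.2},{"dx":0.03,"dy":0.1,"dz":0,"wx":0,"wy":0,"wz":0,"gripper":0.2},{"dx":0.038,"dy":0.13,"dz":0,"wx":0,"wy":0,"wz":0,"gripper":0.2}]'
python3 -m inch '[{"dx":0.008,"dy":0.03,"dz":0,"wx":0,"wy":0,"wz":0,"gripper":0.2},{"dx":0.017,"dy":0.06,"dz":0,"wx":0,"wy":0,"wz":0,"gripper":0.2},{"dx":0.025,"dy":0.09,"dz":0,"wx":0,"wy":0,"wz":0,"gripper":0.2},{"dx":0.032,"dy":0.115,"dz":0,"wx":0,"wy":0,"wz":0,"gripper":0.2},{"dx":0.037,"dy":0.137,"dz":0,"wx":0,"wy":0,"wz":0,"gripper":0.2}]'
python3 -m inch '[{"dx":0,"dy":0,"dz":-0.01,"wx":0,"wy":0,"wz":0,"gripper":0.2},{"dx":0,"dy":0,"dz":-0.025,"wx":0,"wy":0,"wz":0,"gripper":0.2},{"dx":0,"dy":0,"dz":-0.04,"wx":0,"wy":0,"wz":0,"gripper":0.2},{"dx":0,"dy":0,"dz":-0.05,"wx":0,"wy":0,"wz":0,"gripper":0.2},{"dx":0,"dy":0,"dz":-0.05,"wx":0,"wy":0,"wz":0,"gripper":0.2}]'
python3 - <<'E'
from h import *
s,I,pt=wrist("w3");print(s["eef_pos"],s["clock"])
cv2.imwrite("pics/w3b.png",np.hstack([cv2.resize(I,(400,300)),cv2.resize(manip.camera("top"),(400,300))]))
E
```

```text
clock: 3.95
eef_pos: [529.3, 67.7, 100.0]
eef_rot: [-3.142, -0.0, -0.002]
wrist_force: [0.6, -0.2, -0.7]
finger_gap: 39.5
finger_force: 20.0
clock: 4.37
eef_pos: [566.2, 205.2, 99.8]
eef_rot: [-3.142, 0.0, -0.001]
wrist_force: [0.7, -0.2, -1.4]
finger_gap: 39.9
finger_force: 20.0
clock: 4.78
eef_pos: [564.9, 202.6, 47.3]
eef_rot: [3.141, 0.004, -0.002]
wrist_force: [-0.4, 0.2, -0.1]
finger_gap: 39.3
finger_force: 20.0
[564.88090984 202.60056509  47.28511218] 4.7833
```

View pics/w3b.png

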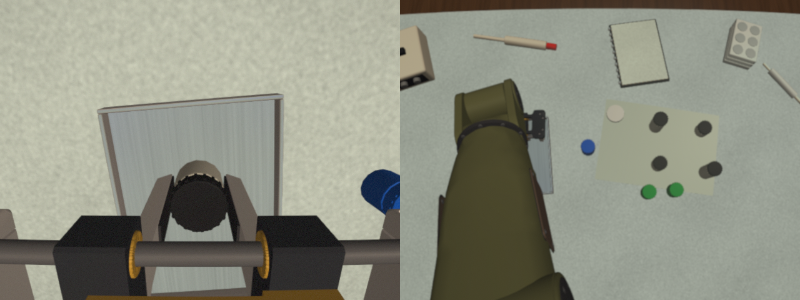

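The left half (wrist view) shows the jar at (198,205) upright between the fingers, well inside the tray walls (columns 110 to 278). Lowering gently now; contact is expected at about z = 13.4.

```bash
python3 -m inch '[{"dx":0,"dy":0,"dz":-0.012,"wx":0,"wy":0,"wz":0,"gripper":0.2},{"dx":0,"dy":0,"dz":-0.022,"wx":0,"wy":0,"wz":0,"gripper":0.2},{"dx":0,"dy":0,"dz":-0.03,"wx":0,"wy":0,"wz":0,"gripper":0.2},{"dx":0,"dy":0,"dz":-0.034,"wx":0,"wy":0,"wz":0,"gripper":0.2},{"dx":0,"dy":0,"dz":-0.034,"wx":0,"wy":0,"wz":0,"gripper":0.2}]'
python3 -m inch '[{"dx":0,"dy":0,"dz":-0.0005,"wx":0,"wy":0,"wz":0,"gripper":0.2},{"dx":0,"dy":0,"dz":-0.001,"wx":0,"wy":0,"wz":0,"gripper":0.2},{"dx":0,"dy":0,"dz":-0.0015,"wx":0,"wy":0,"wz":0,"gripper":0.2},{"dx":0,"dy":0,"dz":-0.002,"wx":0,"wy":0,"wz":0,"gripper":0.2},{"dx":0,"dy":0,"dz":-0.002,"wx":0,"wy":0,"wz":0,"gripper":0.2}]'
```

```text
clock: 5.3
eef_pos: [565.6, 203.2, 14.3]
eef_rot: [3.141, 0.002, -0.002]
wrist_force: [1.0, -0.4, -0.0]
finger_gap: 39.8
finger_force: 20.0
clock: 5.72
eef_pos: [566.1, 203.4, 13.5]
eef_rot: [-3.142, -0.0, -0.002]
wrist_force: [-0.1, 0.1, -0.7]
finger_gap: 39.6
finger_force: 20.0
```

```bash
python3 -m inch '[{"dx":0,"dy":0,"dz":-0.0003,"wx":0,"wy":0,"wz":0,"gripper":0.2},{"dx":0,"dy":0,"dz":-0.0006,"wx":0,"wy":0,"wz":0,"gripper":0.2},{"dx":0,"dy":0,"dz":-0.001,"wx":0,"wy":0,"wz":0,"gripper":0.2},{"dx":0,"dy":0,"dz":-0.001,"wx":0,"wy":0,"wz":0,"gripper":0.2},{"dx":0,"dy":0,"dz":-0.001,"wx":0,"wy":0,"wz":0,"gripper":0.2}]'
```

```text
clock: 6.13
eef_pos: [566.2, 203.4, 13.4]
eef_rot: [-3.142, -0.0, -0.002]
wrist_force: [-5.3, -1.1, 10.2]
finger_gap: 39.6
finger_force: 20.0
```

Contact is firm at 10 N. Releasing and rising.

```bash
python3 -m inch '[{"dx":0,"dy":0,"dz":0.0006,"wx":0,"wy":0,"wz":0,"gripper":0.2},{"dx":0,"dy":0,"dz":0.0006,"wx":0,"wy":0,"wz":0,"gripper":0.45},{"dx":0,"dy":0,"dz":0.0006,"wx":0,"wy":0,"wz":0,"gripper":0.7},{"dx":0,"dy":0,"dz":0.0006,"wx":0,"wy":0,"wz":0,"gripper":0.7},{"dx":0,"dy":0,"dz":0.0006,"wx":0,"wy":0,"wz":0,"gripper":0.7}]'
python3 -m inch '[{"dx":0,"dy":0,"dz":0.01,"wx":0,"wy":0,"wz":0,"gripper":0.7},{"dx":0,"dy":0,"dz":0.03,"wx":0,"wy":0,"wz":0,"gripper":0.7},{"dx":0,"dy":0,"dz":0.06,"wx":0,"wy":0,"wz":0,"gripper":0.7},{"dx":0,"dy":0,"dz":0.09,"wx":0,"wy":0,"wz":0,"gripper":0.7},{"dx":0,"dy":0,"dz":0.107,"wx":0,"wy":0,"wz":0,"gripper":0.7}]'
```

```text
clock: 6.55
eef_pos: [566.0, 203.4, 12.9]
eef_rot: [3.142, 0.0, -0.002]
wrist_force: [0.4, -1.5, -0.8]
finger_gap: 58.8
finger_force: 0.0
clock: 6.97
eef_pos: [567.0, 203.7, 124.2]
eef_rot: [-3.14, -0.004, -0.002]
wrist_force: [0.3, -0.3, 0.7]
finger_gap: 66.0
finger_force: 0.0
```

```bash
python3 -m inch '[{"dx":-0.005,"dy":-0.03,"dz":0,"wx":0,"wy":0,"wz":0,"gripper":0.85},{"dx":-0.012,"dy":-0.065,"dz":0,"wx":0,"wy":0,"wz":0,"gripper":0.85},{"dx":-0.018,"dy":-0.1,"dz":0,"wx":0,"wy":0,"wz":0,"gripper":0.85},{"dx":-0.024,"dy":-0.135,"dz":0,"wx":0,"wy":0,"wz":0,"gripper":0.85},{"dx":-0.03,"dy":-0.17,"dz":0,"wx":0,"wy":0,"wz":0,"gripper":0.85}]'
python3 -m inch '[{"dx":-0.008,"dy":-0.035,"dz":0,"wx":0,"wy":0,"wz":0,"gripper":0.85},{"dx":-0.016,"dy":-0.07,"dz":0,"wx":0,"wy":0,"wz":0,"gripper":0.85},{"dx":-0.024,"dy":-0.105,"dz":0,"wx":0,"wy":0,"wz":0,"gripper":0.85},{"dx":-0.031,"dy":-0.14,"dz":0,"wx":0,"wy":0,"wz":0,"gripper":0.85},{"dx":-0.036,"dy":-0.17,"dz":0,"wx":0,"wy":0,"wz":0,"gripper":0.85}]'
python3 -m inch '[{"dx":-0.003,"dy":-0.025,"dz":0,"wx":0,"wy":0,"wz":0,"gripper":0.85},{"dx":-0.006,"dy":-0.043,"dz":0,"wx":0,"wy":0,"wz":0,"gripper":0.85},{"dx":-0.006,"dy":-0.043,"dz":-0.015,"wx":0,"wy":0,"wz":0,"gripper":0.85},{"dx":-0.006,"dy":-0.043,"dz":-0.035,"wx":0,"wy":0,"wz":0,"gripper":0.85},{"dx":-0.006,"dy":-0.043,"dz":-0.035,"wx":0,"wy":0,"wz":0,"gripper":0.85}]'
python3 - <<'E'
from h import *
s,I,pt=wrist("w4");T=manip.camera("top");cv2.imwrite("pics/t4.png",T)
cv2.imwrite("pics/w4b.png",np.hstack([cv2.resize(I,(400,300)),cv2.resize(T[150:330,120:360],(400,300))]))
E
```

```text
clock: 7.38
eef_pos: [535.6, 31.9, 120.9]
eef_rot: [3.142, -0.001, -0.001]
wrist_force: [0.8, -0.1, 0.4]
finger_gap: 79.6
finger_force: 0.0
clock: 7.8
eef_pos: [499.4, -138.7, 121.0]
eef_rot: [3.141, -0.001, -0.002]
wrist_force: [1.0, -0.7, -0.1]
finger_gap: 80.1
finger_force: 0.0
clock: 8.22
eef_pos: [492.6, -179.4, 82.8]
eef_rot: [-3.14, 0.004, -0.002]
wrist_force: [-0.5, -0.4, -0.6]
finger_gap: 80.0
finger_force: 0.0
```

View pics/w4b.png

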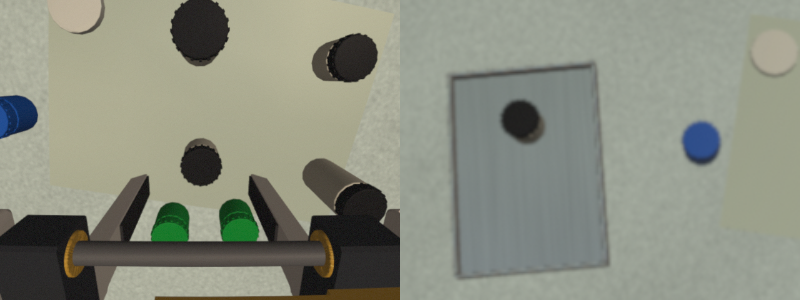

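The right half shows A standing in the tray at crop (520,120). In the left half, B's lid (201,165) is centred between the fingers and the greens are behind. Descending onto B.

```bash
python3 -m inch '[{"dx":0,"dy":0,"dz":-0.02,"wx":0,"wy":0,"wz":0,"gripper":0.85},{"dx":0,"dy":0,"dz":-0.045,"wx":0,"wy":0,"wz":0,"gripper":0.85},{"dx":0,"dy":0,"dz":-0.065,"wx":0,"wy":0,"wz":0,"gripper":0.85},{"dx":0,"dy":0,"dz":-0.0755,"wx":0,"wy":0,"wz":0,"gripper":0.85},{"dx":0,"dy":0,"dz":-0.0755,"wx":0,"wy":0,"wz":0,"gripper":0.85}]'
python3 -m inch '[{"dx":0,"dy":0,"dz":0,"wx":0,"wy":0,"wz":0,"gripper":0.5},{"dx":0,"dy":0,"dz":0,"wx":0,"wy":0,"wz":0,"gripper":0.5},{"dx":0,"dy":0,"dz":0,"wx":0,"wy":0,"wz":0,"gripper":0.5},{"dx":0,"dy":0,"dz":0,"wx":0,"wy":0,"wz":0,"gripper":0.5},{"dx":0,"dy":0,"dz":0,"wx":0,"wy":0,"wz":0,"gripper":0.5}]' 20
python3 -m inch '[{"dx":0,"dy":0,"dz":0,"wx":0,"wy":0,"wz":0,"gripper":0.2},{"dx":0,"dy":0,"dz":0,"wx":0,"wy":0,"wz":0,"gripper":0.2},{"dx":0,"dy":0,"dz":0,"wx":0,"wy":0,"wz":0,"gripper":0.2},{"dx":0,"dy":0,"dz":0,"wx":0,"wy":0,"wz":0,"gripper":0.2},{"dx":0,"dy":0,"dz":0,"wx":0,"wy":0,"wz":0,"gripper":0.2}]'
python3 -m inch '[{"dx":0,"dy":0,"dz":0.008,"wx":0,"wy":0,"wz":0,"gripper":0.2},{"dx":0,"dy":0,"dz":0.025,"wx":0,"wy":0,"wz":0,"gripper":0.2},{"dx":0,"dy":0,"dz":0.05,"wx":0,"wy":0,"wz":0,"gripper":0.2},{"dx":0,"dy":0,"dz":0.075,"wx":0,"wy":0,"wz":0,"gripper":0.2},{"dx":0,"dy":0,"dz":0.09,"wx":0,"wy":0,"wz":0,"gripper":0.2}]'
```

```text
clock: 8.73
eef_pos: [493.7, -179.2, 8.8]
eef_rot: [-3.141, 0.002, -0.001]
wrist_force: [0.1, -0.0, -0.7]
finger_gap: 80.1
finger_force: 0.0
clock: 9.15
eef_pos: [494.4, -179.8, 10.2]
eef_rot: [3.141, -0.001, -0.002]
wrist_force: [-0.4, -0.1, 0.0]
finger_gap: 50.2
finger_force: 0.0
clock: 9.57
eef_pos: [494.2, -179.7, 9.8]
eef_rot: [3.141, -0.0, -0.002]
wrist_force: [-1.4, 0.1, 5.5]
finger_gap: 39.4
finger_force: 20.0
clock: 9.98
eef_pos: [494.6, -179.8, 102.2]
eef_rot: [3.141, -0.002, -0.002]
wrist_force: [0.1, -0.9, 0.1]
finger_gap: 39.8
finger_force: 20.0
```

```bash
python3 -m inch '[{"dx":0,"dy":0.015,"dz":0,"wx":0,"wy":0,"wz":0,"gripper":0.2},{"dx":-0.002,"dy":0.04,"dz":0,"wx":0,"wy":0,"wz":0,"gripper":0.2},{"dx":-0.004,"dy":0.07,"dz":0,"wx":0,"wy":0,"wz":0,"gripper":0.2},{"dx":-0.006,"dy":0.1,"dz":0,"wx":0,"wy":0,"wz":0,"gripper":0.2},{"dx":-0.008,"dy":0.13,"dz":0,"wx":0,"wy":0,"wz":0,"gripper":0.2}]'
python3 -m inch '[{"dx":-0.001,"dy":0.03,"dz":0,"wx":0,"wy":0,"wz":0,"gripper":0.2},{"dx":-0.003,"dy":0.06,"dz":0,"wx":0,"wy":0,"wz":0,"gripper":0.2},{"dx":-0.005,"dy":0.09,"dz":0,"wx":0,"wy":0,"wz":0,"gripper":0.2},{"dx":-0.006,"dy":0.12,"dz":0,"wx":0,"wy":0,"wz":0,"gripper":0.2},{"dx":-0.007,"dy":0.15,"dz":0,"wx":0,"wy":0,"wz":0,"gripper":0.2}]'
python3 -m inch '[{"dx":-0.001,"dy":0.03,"dz":0,"wx":0,"wy":0,"wz":0,"gripper":0.2},{"dx":-0.003,"dy":0.06,"dz":0,"wx":0,"wy":0,"wz":0,"gripper":0.2},{"dx":-0.005,"dy":0.085,"dz":0,"wx":0,"wy":0,"wz":0,"gripper":0.2},{"dx":-0.005,"dy":0.095,"dz":0,"wx":0,"wy":0,"wz":0,"gripper":0.2},{"dx":-0.005,"dy":0.095,"dz":0,"wx":0,"wy":0,"wz":0,"gripper":0.2}]'
python3 -m inch '[{"dx":0,"dy":0,"dz":-0.01,"wx":0,"wy":0,"wz":0,"gripper":0.2},{"dx":0,"dy":0,"dz":-0.025,"wx":0,"wy":0,"wz":0,"gripper":0.2},{"dx":0,"dy":0,"dz":-0.04,"wx":0,"wy":0,"wz":0,"gripper":0.2},{"dx":0,"dy":0,"dz":-0.05,"wx":0,"wy":0,"wz":0,"gripper":0.2},{"dx":0,"dy":0,"dz":-0.05,"wx":0,"wy":0,"wz":0,"gripper":0.2}]'
python3 - <<'E'
from h import *
s,I,pt=wrist("w5");print(s["eef_pos"],s["clock"])
cv2.imwrite("pics/w5b.png",np.hstack([cv2.resize(I,(400,300)),cv2.resize(manip.camera("scene"),(400,300))]))
E
```

```text
clock: 10.4
eef_pos: [485.6, -48.4, 99.9]
eef_rot: [-3.142, 0.0, -0.002]
wrist_force: [0.8, -0.0, -1.7]
finger_gap: 39.6
finger_force: 20.0
clock: 10.82
eef_pos: [478.6, 101.8, 99.9]
eef_rot: [-3.142, 0.0, -0.002]
wrist_force: [0.9, -0.8, -0.9]
finger_gap: 39.2
finger_force: 20.0
clock: 11.23
eef_pos: [473.8, 196.9, 99.7]
eef_rot: [-3.141, 0.0, 0.001]
wrist_force: [0.1, 0.2, -1.4]
finger_gap: 39.4
finger_force: 20.0
clock: 11.65
eef_pos: [473.1, 193.8, 47.2]
eef_rot: [3.14, 0.004, -0.003]
wrist_force: [-0.1, 0.0, -1.6]
finger_gap: 39.6
finger_force: 20.0
[473.10682947 193.81577351  47.24149669] 11.65
```

View pics/w5b.png

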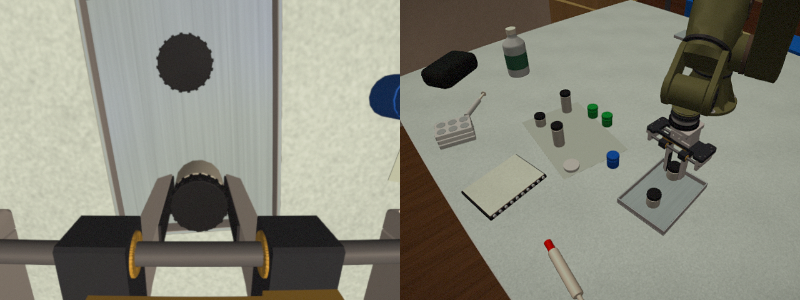

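The first jar stands upright at (185,63). The held jar (200,205) is inside the walls with space on both sides. Lowering to the same height.

```bash
python3 -m inch '[{"dx":0,"dy":0,"dz":-0.012,"wx":0,"wy":0,"wz":0,"gripper":0.2},{"dx":0,"dy":0,"dz":-0.022,"wx":0,"wy":0,"wz":0,"gripper":0.2},{"dx":0,"dy":0,"dz":-0.03,"wx":0,"wy":0,"wz":0,"gripper":0.2},{"dx":0,"dy":0,"dz":-0.034,"wx":0,"wy":0,"wz":0,"gripper":0.2},{"dx":0,"dy":0,"dz":-0.034,"wx":0,"wy":0,"wz":0,"gripper":0.2}]'
python3 -m inch '[{"dx":0,"dy":0,"dz":-0.0006,"wx":0,"wy":0,"wz":0,"gripper":0.2},{"dx":0,"dy":0,"dz":-0.0012,"wx":0,"wy":0,"wz":0,"gripper":0.2},{"dx":0,"dy":0,"dz":-0.0018,"wx":0,"wy":0,"wz":0,"gripper":0.2},{"dx":0,"dy":0,"dz":-0.0025,"wx":0,"wy":0,"wz":0,"gripper":0.2},{"dx":0,"dy":0,"dz":-0.0025,"wx":0,"wy":0,"wz":0,"gripper":0.2}]'
```

```text
clock: 12.17
eef_pos: [473.7, 195.2, 14.8]
eef_rot: [3.141, 0.001, -0.002]
wrist_force: [0.4, 0.5, -1.5]
finger_gap: 39.9
finger_force: 20.0
clock: 12.58
eef_pos: [474.3, 195.5, 13.8]
eef_rot: [-3.141, -0.001, -0.002]
wrist_force: [-3.6, -0.7, 7.0]
finger_gap: 39.7
finger_force: 20.0
```

Contact at 7 N. Releasing, then rising and moving clear.

```bash
python3 -m inch '[{"dx":0,"dy":0,"dz":0.0005,"wx":0,"wy":0,"wz":0,"gripper":0.2},{"dx":0,"dy":0,"dz":0.0005,"wx":0,"wy":0,"wz":0,"gripper":0.45},{"dx":0,"dy":0,"dz":0.0005,"wx":0,"wy":0,"wz":0,"gripper":0.7},{"dx":0,"dy":0,"dz":0.0005,"wx":0,"wy":0,"wz":0,"gripper":0.7},{"dx":0,"dy":0,"dz":0.0005,"wx":0,"wy":0,"wz":0,"gripper":0.7}]'
python3 -m inch '[{"dx":0,"dy":0,"dz":0.01,"wx":0,"wy":0,"wz":0,"gripper":0.7},{"dx":0,"dy":0,"dz":0.03,"wx":0,"wy":0,"wz":0,"gripper":0.7},{"dx":0,"dy":0,"dz":0.06,"wx":0,"wy":0,"wz":0,"gripper":0.7},{"dx":0,"dy":0,"dz":0.09,"wx":0,"wy":0,"wz":0,"gripper":0.7},{"dx":0,"dy":0,"dz":0.12,"wx":0,"wy":0,"wz":0,"gripper":0.7}]'
python3 -m inch '[{"dx":-0.02,"dy":-0.03,"dz":0.01,"wx":0,"wy":0,"wz":0,"gripper":0.7},{"dx":-0.03,"dy":-0.06,"dz":0.02,"wx":0,"wy":0,"wz":0,"gripper":0.7},{"dx":-0.04,"dy":-0.09,"dz":0.03,"wx":0,"wy":0,"wz":0,"gripper":0.7},{"dx":-0.05,"dy":-0.12,"dz":0.03,"wx":0,"wy":0,"wz":0,"gripper":0.7},{"dx":-0.05,"dy":-0.13,"dz":0.03,"wx":0,"wy":0,"wz":0,"gripper":0.7}]'
python3 - <<'E'
from h import *
S=manip.camera("scene");T=manip.camera("top")
cv2.imwrite("pics/f.png",np.hstack([cv2.resize(T,(400,300)),cv2.resize(S[120:390,180:540],(400,300))]))
E
```

```text
clock: 13.0
eef_pos: [474.1, 195.4, 13.5]
eef_rot: [-3.142, 0.0, -0.002]
wrist_force: [-0.6, 0.5, -0.4]
finger_gap: 58.6
finger_force: 0.0
clock: 13.42
eef_pos: [473.8, 195.3, 135.7]
eef_rot: [-3.142, -0.0, -0.002]
wrist_force: [0.7, -0.2, 0.5]
finger_gap: 66.2
finger_force: 0.0
clock: 13.83
eef_pos: [422.9, 63.0, 164.8]
eef_rot: [3.141, -0.002, -0.003]
wrist_force: [0.2, 0.6, -0.1]
finger_gap: 65.5
finger_force: 0.0
```

View pics/f.png

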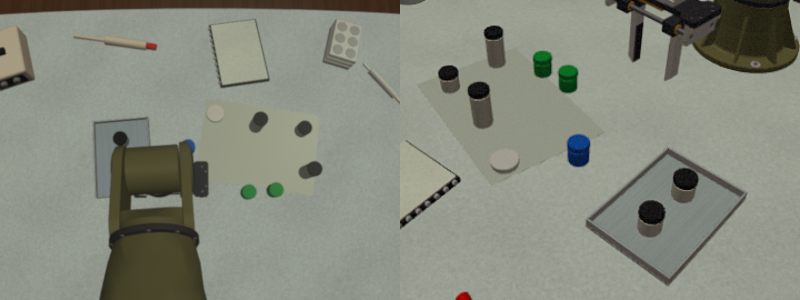

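Both short jars stand upright in the tray, at crop (651,218) and (685,185). The third is still at (449,78) on its paper, the other objects are undisturbed, and the gripper is clear.

```bash
python3 -c "
from cell import manip
print(manip.sign_off())"
```

```text
the job is handed in; nothing more can be done
None
```

Two short black-lidded jars were set down upright on the tray floor, the third was left where it stood, and the job was handed in at about 14 s; no verdict came back.

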